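# Slide the top sign panel off the stack and seat it on the loading bed

## Task

Slide the top sign panel sideways off the stack, without lifting it, across onto the grey loading bed beside it, and push it square and snug up against the red buffer of the bed's end stop. How far the buffer reaches out is not known, so feel for it: seat the panel with a light steady push of about 6 to 12 N for half a second, never a hard shove, then let go and leave the panel touching the buffer. Leave the rest of the stack and the other things on the table where they are.

Things in the scene. Friction and masses are not known exactly. Their poses are not given: they have to be found in the camera images.
- panel_top: Top one of four stacked sign panels: rigid yellow plate, white field and red strip on its face, 140 (x) x 96 (y) x 10 mm thick, 0.1 to 0.2 kg; too wide to grip. Origin at the centre of its underside, z up. Starts flat on panel_mid, up to 7 mm off-centre and turned up to 4 degrees relative to the stand.
- panel_mid: Second panel from the top, green, same size and origin; it must stay where it is. Its top face is 50 mm above the table.
- panel_low: Third panel from the top, yellow, same size and origin; must stay.
- panel_bottom: Lowest panel, green, same size and origin; must stay.
- stand: Black fixed plinth under the stack, 160 mm (x) x 110 mm (y) x 20 mm high. Origin at the centre of its underside, on the table. Its +y axis points to the bed.
- bed: Fixed grey bed on the stand's +y side, axes parallel to the stand's: flat top 180 (x) x 230 (y) mm, 48 mm above the table, 2 mm below the underside of the top panel; an open gap of 10 to 22 mm parts stand and bed. White control strip, 50 wide, 56 mm high, along its +x edge. Origin: centre of the flat part's underside, at table height. The panel travels along its +y.
- stop: Aluminium bar across the bed, 150 (x) x 16 (y) x 16 mm, black knob on top, clamped elsewhere along the bed each run; axes as the bed's. Origin: centre of its underside, at the bed's top. To its -y it carries a buffer on rods, red face 120 wide, 15 mm high, standing 16 to 46 mm from the origin, anew each run and in no reading: feel for it. The face gives 3 mm under 1 N, then is solid.
- tape: Roll of grey tape, 100 mm across, 48 mm high, loose bystander; origin at the centre of its underside.
- cup: Blue mug, 76 mm across, 90 mm high, loose bystander; origin at the centre of its underside.
- stapler: Red and black stapler, 130 x 34 x 56 mm, loose bystander; origin at the centre of its underside, long axis x.
- highlighter: Green highlighter pen, about 120 x 24 x 16 mm, loose bystander; origin under its green barrel, long axis x.
- carton_a: White carton, 120 x 85 x 140 mm, loose bystander; origin at the centre of its underside.
Not all that is in view belongs to the job. What is shaped like the panel_top but pink or turquoise is not meant.

How it is judged:
On the way, in this order (a step that is already met when the one before it is completed fails the run):
1. the top panel has been slid clear of the stack and lies flat on the bed (y of panel_top in the frame of stand above 0.104 m and z of panel_top in the frame of bed between 0.0465 and 0.0495 m and angle between panel_top's own z axis and vertical below 0.03 rad), for 0.1 s.
2. it is pressed square against the end stop's buffer with at least 4 N for 0.3 s (contact force between panel_top and stop above 4 N and angle between the y axis of panel_top and the y axis of stop, either way round below 0.04 rad and z of panel_top in the frame of bed between 0.0465 and 0.0495 m and angle between panel_top's own z axis and vertical below 0.03 rad), for 0.3 s.
At the end, for the whole second after the job is handed in: The top panel lies flat and still on the bed, square to the stop within 0.04 rad, still touching its buffer (contact force above 0.02 N, its soft spring keeps it), at most 18 mm off the bed's centre line along x; the other three panels are within 6 mm of where they were (y of panel_top in the frame of stop between -0.096 and -0.06 m and x of panel_top in the frame of bed between -0.018 and 0.018 m and linear speed of panel_top below 0.01 m/s and contact force between panel_top and stop above 0.02 N and angle between the y axis of panel_top and the y axis of stop, either way round below 0.04 rad and z of panel_top in the frame of bed between 0.0465 and 0.0495 m and angle between panel_top's own z axis and vertical below 0.03 rad and distance of each of panel_mid, panel_low, panel_bottom from where it was at the start of the episode below 0.006 m).
It fails at once if the top panel is lifted more than 6 mm above its place on the stack, or tipped by more than 0.15 rad (height (world z) of panel_top above 0.056 m or angle between panel_top's own z axis and vertical above 0.15 rad).
It fails at once if the panel is shoved against the end stop with more than 16 N (contact force between panel_top and stop above 16 N).
It fails at once if the fingers push on the top panel with more than 25 N (contact force between the fingers and panel_top above 25 N).
It fails at once if another panel of the stack is shifted by more than 6 mm (distance of any of panel_mid, panel_low, panel_bottom from where it was at the start of the episode above 0.006 m).
It fails at once if a bystander is moved by more than 15 mm (distance of any of tape, cup, stapler, highlighter, carton_a from where it was at the start of the episode above 0.015 m).
It also fails if it takes over 64 s, if anything falls off the work surface, if the arm or the gripper's body presses on something with over 40 N, if the wrist force passes 120 N, or if a joint passes its speed limit or range.

## Robot

A 6-joint arm with a two-finger parallel gripper is mounted at the origin on the work surface. World frame = base frame: x ahead of the robot, y to its left, z up, the work surface at z = 0. Lengths are in m, angles in rad, forces in N, time in s.
With the tool pointing down it reaches from about 0.325 to 0.875 m from the base axis. Payload 4.4 kg.
Tool frame: the origin (TCP) lies at the very end of the fingers, on their centre line; the grasp point (between the pads) lies env.hold_point_z behind it (env.hold_point_z is the distance from the TCP to the grasp point, in m); z points along the fingers, y is the line along which they close (so a half turn about z gives the same grasp; the last joint's range is limited). The gripper opens to 85 mm and grips with 20 to 120 N. Pads are 22 mm wide; open, the fingers measure 114 mm over their backs; the gripper's body (76 mm by 85 mm) begins 54 mm behind the grasp point. The pads swing forward as they close: fully open they stand 13 mm farther back than shut.
Start: joints at [1.101, 0.207, 1.542, -0, 1.393, -0.15], TCP at [0.18, 0.546, 0.231] pointing down, gripper open.
Joint ranges: [-2.73, 2.73], [-0.86, 2.22], [0.23, 2.46], [-1.11, 4.25], [0.08, 2.63], [-2.82, 2.82]. Speed limits (rad/s): [2.79, 2.79, 3.14, 3.14, 3.14, 3.14].

## Interface

Orientations are given as a unit quaternion [w, x, y, z].
In Python, from plant import env, fingers, ik, telemetry, snapshot, job gives the robot as it stands. Calls block until the motion is done:
- env.reach(position, orientation): joint-space move of the TCP to a pose.
- env.movel(position, speed=0.15, ori=None): straight line of the TCP; ori=None keeps the orientation; speed is the mean speed in m/s.
- env.set_joints(angles): joint-space move.
- fingers.grip(opening): finger opening in m; the grip force is fixed at half the most; returns when the fingers have stopped.
- env.wait(seconds).
- ik(position, orientation): joint angles nearest the present ones, or None.
- telemetry.state(): the state.
- snapshot(name): name is "scene" or "top" or "wrist"; returns a dict with "color" (420x560x3 uint8, red, green, blue), "z_map" (420x560 float32, m along the optical axis (not along the pixel's ray), 0 where there is no reading), "fx", "fy", "cx", "cy" (pixels), "k1" (the pictures are not rectified: a ray, as slopes to the right and down, at radius r is drawn at 1 + k1 r^2 times it, then the intrinsics apply), "extrinsics" (4x4, takes a point from camera to world coordinates); the wrist camera has in their place "hand_eye" (4x4, takes a point from camera to tool coordinates, whose origin is the TCP and whose axes are the flange's). Camera axes: x right, y up, looking along -z (the intrinsics and any distortion apply to the point x, -y, -z); pixel columns grow to the right and rows downward; lengths in m; the calibration is good to about 2 mm. A picture is of the moment at which its call begins: read the wrist's pose just before it.
A pose or a line that the arm cannot do raises env.Unreachable and nothing moves.
- job.finish_job(): hands the job in; it is judged then, once.
The state is a dict: "t": time; "joints": joint angles; "joint_velocities": joint speeds; "joint_torque": joint torques, N m; "tcp_pos": TCP position; "orientation": TCP orientation; "wrist_force": force on the tool from outside, world axes, zero at the start; "moment": the same for the moment, N m; "gripper_width": finger opening in m; "grasp_force": force on a finger pad.
Only numpy, scipy, OpenCV 4.12 (cv2) and the standard library are available. Lean on these libraries where they do the work, as an engineer would, in place of code of your own. Each camera call takes 0.05 s, during which the arm holds its last target. There are 200 camera calls.

## Working session

There is one attempt and no reset: what is moved stays moved. The work goes in short steps, each a Python script; the robot and the scene stay as the last script left them, time stands still between calls to the robot, and variables do not carry over. Pictures are saved under pics/ and viewed, at most 10 in all, crops included, and the job is handed in when it is done.

```bash
ls; mkdir -p pics
cat > h.py <<'E'
import numpy as np, cv2
from plant import env, fingers, ik, telemetry, snapshot, job
def save(s,name): cv2.imwrite('pics/'+name, s['color'][:,:,::-1])
def rays(s,uv):
    uv=np.atleast_2d(np.asarray(uv,float))
    K=np.array([[s['fx'],0,s['cx']],[0,s['fy'],s['cy']],[0,0,1]])
    # distorted = und*(1+k1 r_und^2)
    n=cv2.undistortPoints(uv[:,None,:],K,np.array([s['k1'],0,0,0.]))[:,0]
    return np.c_[n[:,0],-n[:,1],-np.ones(len(n))]
def T(s):
    return np.array(s['extrinsics'])
def onplane(s,uv,z,E=None):
    E=T(s) if E is None else E
    d=rays(s,uv)@E[:3,:3].T; o=E[:3,3]
    return o+d*((z-o[2])/d[:,2])[:,None]
def cloud(s,E=None):
    E=T(s) if E is None else E
    h,w=s['z_map'].shape; u,v=np.meshgrid(np.arange(w),np.arange(h))
    p=rays(s,np.c_[u.ravel(),v.ravel()])*s['z_map'].reshape(-1,1)
    return (p@E[:3,:3].T+E[:3,3]).reshape(h,w,3)
E
python3 - <<'E'
from h import *
import pickle
d={n:snapshot(n) for n in("scene","top")}
pickle.dump(d,open('d.pkl','wb'))
for n in d: save(d[n],n+'.png'); print(n,T(d[n]).round(3).tolist(),d[n]['k1'],d[n]['fx'])
print(telemetry.state(), env.hold_point_z)
E
```

```text
pics
scene [[0.281, -0.782, 0.556, 1.244], [0.96, 0.226, -0.168, -0.156], [0.006, 0.581, 0.814, 1.109], [0.0, 0.0, 0.0, 1.0]] -0.06100911525651866 506.2018583149558
top [[-0.022, 0.999, -0.046, 0.484], [-1.0, -0.022, -0.015, 0.061], [-0.016, 0.046, 0.999, 1.403], [0.0, 0.0, 0.0, 1.0]] -0.13028900322201623 430.28197592699155
{'t': 0.1, 'joints': array([ 1.10155608e+00,  2.07346583e-01,  1.54281973e+00, -3.13284721e-05,
        1.39351411e+00, -1.50518281e-01]), 'joint_velocities': array([ 0.0005555 , -0.00275499, -0.00420919, -0.00087394, -0.00068667,
        0.00040614]), 'joint_torque': array([-4.03701597e-04, -3.84092152e+01, -2.92548376e+01, -3.30241173e-04,
        4.82226518e-03,  4.49484162e-06]), 'tcp_pos': array([0.1798921 , 0.5454078 , 0.23023109]), 'orientation': array([-3.03644553e-04,  1.58684490e-01,  9.87328792e-01, -9.98866220e-04]), 'wrist_force': array([-0.62128722, -0.12830856, -0.20236373]), 'moment': array([-0.00771802,  0.03086626,  0.00642528]), 'grasp_force': 0.0, 'gripper_width': 0.08552851975172135} 0.0187
```

View pics/top.png

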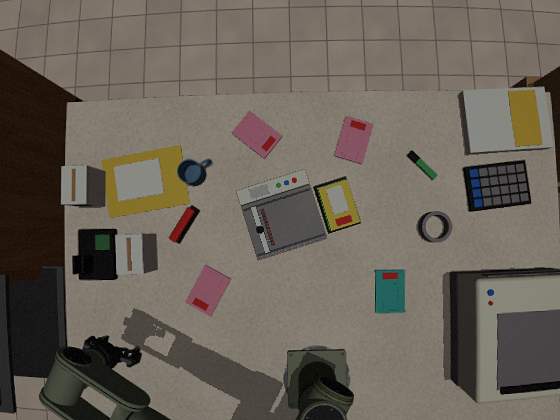

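View pics/scene.png

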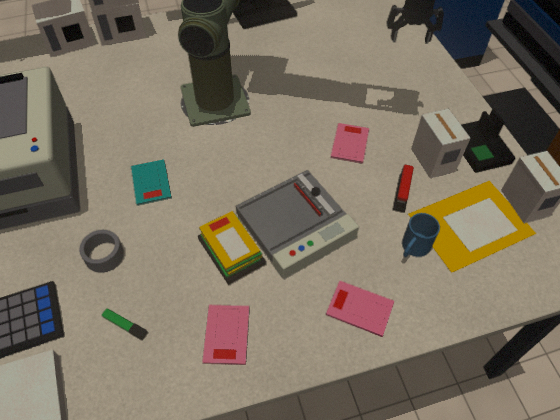

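The stack is at top px (338,205), with the bed to its left at (285,220), the stop bar at about (262,225) and the red buffer at about (268,225). The pink plates at (257,135), (353,140) and (208,290), the turquoise plate at (390,290) and the flat yellow board at (147,180) are decoys. The yellow panel at (338,205) is the one meant: it lies on a stack beside the bed. I'll take a coarse position, then look from the wrist camera up close.

Run:
```python
from h import *
import pickle
d=pickle.load(open('d.pkl','rb'))
for n,box in(("top",(310,165,370,240)),("scene",(190,195,275,280))):
    s=d[n]; hsv=cv2.cvtColor(s['color'],cv2.COLOR_RGB2HSV); C=cloud(s)
    m=np.zeros(hsv.shape[:2],np.uint8); x0,y0,x1,y1=box; m[y0:y1,x0:x1]=1
    k=(m>0)&(C[:,:,2]>0.055)&(C[:,:,2]<0.075)
    p=C[k]; r=cv2.minAreaRect((p[:,:2]*1000).astype(np.float32)); print(n,'panel z',np.median(p[:,2]).round(4),r)
s=d['top'];C=cloud(s)
k=np.zeros((420,560),bool);k[165:265,230:325]=1
g=k&(abs(C[:,:,2]-0.048)<.004); print('bed',cv2.minAreaRect((C[g][:,:2]*1000).astype(np.float32)),np.median(C[g][:,2]))
g=k&(abs(C[:,:,2]-0.064)<.004)&(C[:,:,0]<.53); print('stop',g.sum(),cv2.minAreaRect((C[g][:,:2]*1000).astype(np.float32)))
print(onplane(s,[[338,205],[262,229],[268,225]],.06).round(3))
save({'color':cv2.resize(s['color'][150:280,220:380],None,fx=5,fy=4.5,interpolation=cv2.INTER_CUBIC)[:585]},'crop.png')
```

```text
top panel z 0.0593 ((561.9588623046875, -80.09537506103516), (140.440185546875, 96.75260925292969), 15.772385597229004)
scene panel z 0.0614 ((565.4173583984375, -34.2392578125), (164.38792419433594, 206.52420043945312), 5.931934833526611)
bed ((543.0882568359375, 81.6059799194336), (231.56317138671875, 272.5335693359375), 16.407100677490234) 0.04753533115233455
stop 182 ((477.68475341796875, 153.94793701171875), (116.30004119873047, 36.10346984863281), 16.47061538696289)
[[ 0.561 -0.077  0.06 ]
 [ 0.491  0.162  0.06 ]
 [ 0.503  0.143  0.06 ]]
```

View pics/crop.png

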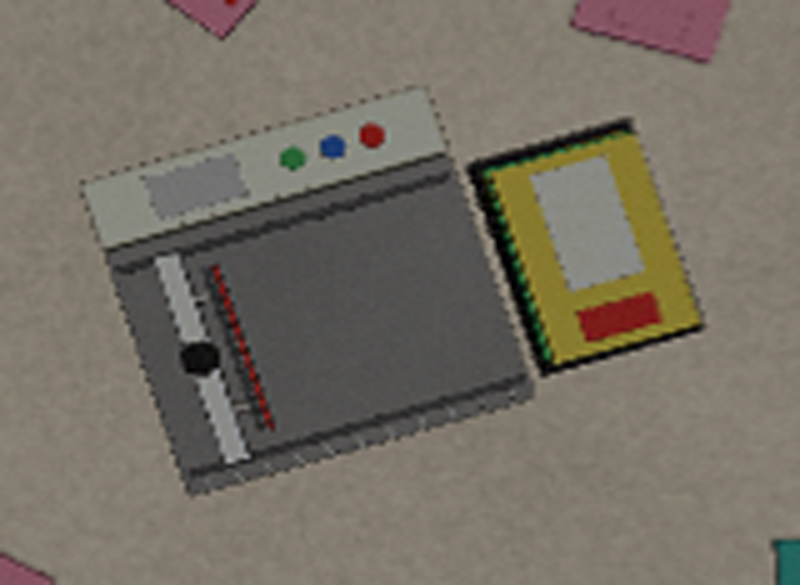

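The crop confirms it. The yellow panel with a white field and red strip lies on green on the black plinth, and the red buffer face at crop (245,350) is toward the panel. Next I go to the hover pose for a wrist view.

```bash
cat >> h.py <<'E'
from scipy.spatial.transform import Rotation as R
def ori(yaw):  # tool down, tool y along world angle yaw
    y=np.array([np.cos(yaw),np.sin(yaw),0]); z=np.array([0,0,-1.]); x=np.cross(y,z)
    q=R.from_matrix(np.c_[x,y,z]).as_quat(); return q[[3,0,1,2]]
def tcpT(st):
    q=np.asarray(st['orientation']); E=np.eye(4); E[:3,:3]=R.from_quat(q[[1,2,3,0]]).as_matrix(); E[:3,3]=st['tcp_pos']; return E
E
python3 - <<'E'
from h import *
import pickle
for yaw in (np.radians(16.2),np.radians(196.2)):
    for p in ((.50,0.0,.34),(0.53,-.17,.05),(.50,0.05,.05)): 
        q=ik(p,ori(yaw)); print(yaw,p,None if q is None else q.round(2))
yaw=np.radians(16.2)
q=ik((.50,0.02,.34),ori(yaw))
if q is None: yaw+=np.pi
env.reach((.50,0.02,.34),ori(yaw)); env.wait(.3)
st=telemetry.state(); s=snapshot('wrist'); pickle.dump((st,s),open('w.pkl','wb')); save(s,'w1.png')
print(st['t'],st['tcp_pos'],st['wrist_force'],np.array(s['hand_eye']).round(3).tolist())
E
```

```text
0.2827433388230814 (0.5, 0.0, 0.34) [-0.17 -0.02  1.57 -0.    1.6  -0.46]
0.2827433388230814 (0.53, -0.17, 0.05) [-0.47  0.38  1.73 -0.    1.03 -0.75]
0.2827433388230814 (0.5, 0.05, 0.05) [-0.07  0.29  1.86 -0.    0.99 -0.36]
3.4243359924128742 (0.5, 0.0, 0.34) [-0.17 -0.02  1.57 -0.    1.6   2.69]
3.4243359924128742 (0.53, -0.17, 0.05) [-0.47  0.38  1.73 -0.    1.03  2.39]
3.4243359924128742 (0.5, 0.05, 0.05) [-0.07  0.29  1.86 -0.    0.99  2.79]
2.6333 [0.50000174 0.02044151 0.33990863] [-0.34656507 -1.00623131  0.66224314] [[0.001, 0.948, 0.319, 0.082], [1.0, -0.001, -0.0, 0.0], [-0.0, 0.319, -0.948, -0.142], [0.0, 0.0, 0.0, 1.0]]
```

View pics/w1.png

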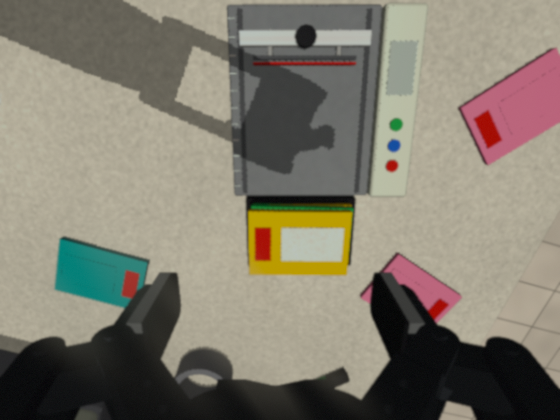

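The wrist view shows the panel at (300,240), the buffer at (304,62), the stop bar at (305,38), the knob at (306,36), and the bed spanning columns 228–372. The image is aligned with the bed's axes.

Run:
```python
from h import *
import pickle
st,s=pickle.load(open('w.pkl','rb'))
E=tcpT(st)@np.array(s['hand_eye']); C=cloud(s,E); hsv=cv2.cvtColor(s['color'],cv2.COLOR_RGB2HSV)
def rect(m,z,name):
    m=m.astype(np.uint8); c=max(cv2.findContours(m,0,1)[0],key=cv2.contourArea)[:,0]
    p=onplane(s,c,z,E)[:,:2]
    r=cv2.minAreaRect((p*1000).astype(np.float32)); print(name,np.round(r[0],1),np.round(r[1],1),round(r[2],2),'zmed',np.median(C[m>0][:,2]).round(4)); return r
Z=C[:,:,2]
box=np.zeros(Z.shape,bool); box[190:285,235:365]=1
rect(box&(Z>.056)&(Z<.068),.06,'panel')
y=box&(hsv[...,0]>20)&(hsv[...,0]<32)&(hsv[...,1]>120)&(hsv[...,2]>110)
rect(y,.06,'panelcol')
b=np.zeros(Z.shape,bool); b[20:50,225:385]=1
rect(b&(hsv[...,2]>150)&(hsv[...,1]<40),.064,'bar')
b[:]=0;b[52:75,240:365]=1
rect(b&((hsv[...,0]<8)|(hsv[...,0]>172))&(hsv[...,1]>110),.060,'buffer')
# bed profile along bed x in mid rows, bed frame yaw
yaw=np.radians(16.2); ux=np.array([np.cos(yaw),np.sin(yaw)]); uy=np.array([-ux[1],ux[0]])
for v in (100,150,185,230,240):
    row=C[v]; a=row[:,:2]@ux*1000
    print(v,'y',round(float(np.median(row[240:360,:2]@uy))*1000,1),[(u,round(a[u],1),round(row[u,2]*1000),hsv[v,u,2]) for u in list(range(222,252,2))+list(range(350,420,4))] if v in(150,) else '')
col=C[:,300]; print([(v,round(float(col[v,:2]@uy)*1000,1),round(col[v,2]*1000)) for v in range(10,285,4)])
# bed front edge angle
b=[]
for u in range(250,345,5):
    zc=Z[170:215,u]; v=170+np.argmax(zc<.04); b.append((u,v))
p=onplane(s,b,.048,E); print('front edge', np.degrees(np.arctan(np.polyfit(p[:,0],p[:,1],1)[0])), (p[:,:2]@uy).mean())
```

```text
panel [562.8 -76.9] [138.9  96.4] 16.25 zmed 0.0593
panelcol [563.2 -77.5] [140.8  95. ] 16.25 zmed 0.0591
bar [451.2 157.3] [63.3 14.5] 16.27 zmed 0.0637
buffer [499.7 143.7] [118.9   4.2] 17.16 zmed 0.0624
100 y -43.2 
150 y -105.0 [(222, np.float64(410.3), 0, np.uint8(171)), (224, np.float64(413.1), 0, np.uint8(177)), (226, np.float64(416.1), 1, np.uint8(181)), (228, np.float64(418.6), -2, np.uint8(178)), (230, np.float64(421.5), -2, np.uint8(170)), (232, np.float64(424.7), 0, np.uint8(131)), (234, np.float64(433.2), 47, np.uint8(64)), (236, np.float64(435.8), 47, np.uint8(62)), (238, np.float64(438.3), 47, np.uint8(62)), (240, np.float64(440.9), 46, np.uint8(59)), (242, np.float64(443.6), 47, np.uint8(43)), (244, np.float64(446.3), 48, np.uint8(40)), (246, np.float64(448.7), 46, np.uint8(54)), (248, np.float64(451.3), 47, np.uint8(62)), (250, np.float64(453.9), 47, np.uint8(63)), (350, np.float64(583.3), 48, np.uint8(110)), (354, np.float64(588.7), 47, np.uint8(108)), (358, np.float64(593.9), 47, np.uint8(71)), (362, np.float64(599.2), 47, np.uint8(95)), (366, np.float64(604.4), 
[... 1230 characters left out ...]
 47), (150, -104.8, 48), (154, -110.1, 48), (158, -115.4, 47), (162, -120.5, 48), (166, -126.1, 47), (170, -131.3, 47), (174, -136.8, 47), (178, -142.2, 47), (182, -147.6, 47), (186, -153.2, 47), (190, -158.6, 47), (194, -164.6, 46), (198, -178.7, 18), (202, -184.3, 20), (206, -181.6, 46), (210, -184.4, 55), (214, -188.5, 60), (218, -194.0, 60), (222, -200.3, 59), (226, -206.2, 58), (230, -211.8, 59), (234, -218.2, 58), (238, -222.9, 61), (242, -228.7, 61), (246, -235.4, 60), (250, -242.1, 58), (254, -248.1, 59), (258, -254.3, 59), (262, -260.2, 59), (266, -266.4, 60), (270, -273.6, 58), (274, -279.0, 60), (278, -320.8, 0), (282, -329.6, -2)]
front edge 16.237547093056815 -0.1655631615326744
```

```bash
cat >> h.py <<'E'
YAW=np.radians(16.24); UX=np.array([np.cos(YAW),np.sin(YAW)]); UY=np.array([-UX[1],UX[0]])
def P(a,b,z): return np.r_[a*UX+b*UY,z]
def F():
    f=telemetry.state()['wrist_force']; return np.array([f[:2]@UX,f[:2]@UY,f[2]])
E
python3 - <<'E'
from h import *
env.reach(P(.520,-.330,.15),ori(YAW)); env.movel(P(.520,-.330,.012),.12); env.wait(.3)
f0=F(); print(telemetry.state()['t'],f0)
z=.012
while z>-.016:
    z-=.001; env.movel(P(.520,-.330,z),.02); env.wait(.05)
    f=F()-f0
    if f[2]>2: break
st=telemetry.state(); print(z,st['tcp_pos'],f,st['t'],st['gripper_width'])
env.movel(P(.520,-.330,.03),.1)
E
```

```text
5.3833 [ 0.54161815 -0.29843796 -0.28549484]
-0.014000000000000009 [ 0.59154297 -0.17143283 -0.01308   ] [-3.97426983  2.78903025  5.86958108] 13.1833 0.0854723908559021
```

Run:
```python
from h import *
import pickle
env.movel(P(.520,-.330,.0395),.1); env.movel(P(.520,-.297,.0395),.06); env.wait(.2)
f0=F(); print('f0',f0,telemetry.state()['t'])
for b,v in ((-.280,.03),(-.250,.04),(-.190,.05),(-.150,.05),(-.125,.04)):
    env.movel(P(.520,b,.0395),v); st=telemetry.state(); print(b,(F()-f0).round(2),st['t'],(st['tcp_pos'][:2]@UY).round(4),st['tcp_pos'][2].round(4))
env.wait(.2); st=telemetry.state(); s=snapshot('wrist'); t=snapshot('top'); pickle.dump((st,s,t),open('w2.pkl','wb')); save(s,'w2.png')
E=tcpT(st)@np.array(s['hand_eye'])
for n,s,E in(('w',s,E),('t',t,T(t))):
    hsv=cv2.cvtColor(s['color'],cv2.COLOR_RGB2HSV); C=cloud(s,E)
    a=C[...,:2]@UX;b=C[...,:2]@UY
    m=((hsv[...,0]>20)&(hsv[...,0]<32)&(hsv[...,1]>110)&(abs(a-.52)<.1)&(b<0)&(b>-.35)&(C[...,2]>.05)&(C[...,2]<.07)).astype(np.uint8)
    c=max(cv2.findContours(m,0,1)[0],key=cv2.contourArea)[:,0]; p=onplane(s,c,.058,E)[:,:2]
    r=cv2.minAreaRect((p*1000).astype(np.float32)); q=np.array(r[0]); print(n,'ux,uy',q@UX,q@UY,r[1:],np.median(C[m>0][:,2]))
```

```text
f0 [-1.43544318  0.02442295  0.14490454] 14.925
-0.28 [0.76 1.43 0.63] 15.6417 -0.2797 0.0394
-0.25 [ 1.35 -0.43 -0.14] 16.5417 -0.2499 0.0395
-0.19 [ 0.7   0.92 -0.38] 17.8917 -0.1902 0.0395
-0.15 [ 1.72  0.65 -0.22] 18.8417 -0.1499 0.0395
-0.125 [ 2.02 -0.06  0.05] 19.6167 -0.1248 0.0395
w ux,uy 517.8413229111155 -64.60121393841237 ((138.47349548339844, 94.71277618408203), 16.2795467376709) 0.05722472078457854
t ux,uy 526.3231586492344 -25.553745389566487 ((55.26262283325195, 147.81118774414062), 84.15101623535156) 0.057053897208917514
```

View pics/w2.png

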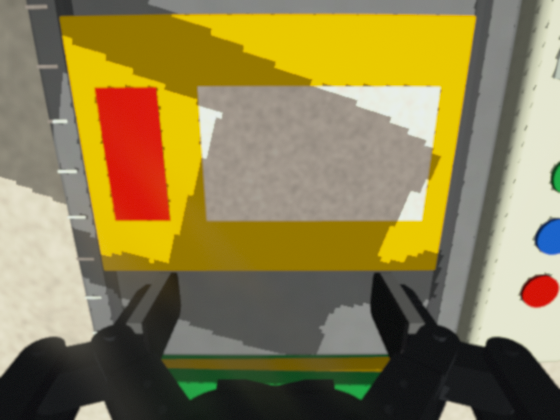

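Run:
```python
from h import *
def avg(n=6):
    o=[]
    for _ in range(n): env.wait(.02); o.append(F())
    return np.mean(o,0),np.std(o,0)
f0,sd=avg(15); print('zero',f0,sd)
b=-.125; L=[]
while b<-.080:
    fy=-L[-1][1] if L else 0
    b+=.001 if fy<1.2 and b<-.116 else (.0005 if fy<4 else .00025); env.movel(P(.520,b,.0395),.02)
    f=avg()[0]-f0; L.append((round(b,5),round(f[1],2)))
    if -f[1]>7: break
    if telemetry.state()['t']>46: break
print(L); 
for _ in range(6): f=avg(8)[0]-f0; print(f.round(2))
st=telemetry.state(); print(st['t'],st['tcp_pos']@np.r_[UY,0],st['tcp_pos']@np.r_[UX,0])
```

```text
zero [0.01229115 0.04732251 0.075176  ] [0.42361079 0.49765952 0.51971198]
[(-0.124, np.float64(-0.25)), (-0.123, np.float64(0.19)), (-0.122, np.float64(-0.54)), (-0.121, np.float64(-0.68)), (-0.12, np.float64(0.2)), (-0.119, np.float64(-0.23)), (-0.118, np.float64(0.05)), (-0.117, np.float64(-0.09)), (-0.116, np.float64(-0.38)), (-0.1155, np.float64(-0.42)), (-0.115, np.float64(-0.21)), (-0.1145, np.float64(-0.82)), (-0.114, np.float64(-0.27)), (-0.1135, np.float64(-0.37)), (-0.113, np.float64(-0.54)), (-0.1125, np.float64(-0.38)), (-0.112, np.float64(-0.53)), (-0.1115, np.float64(-0.19)), (-0.111, np.float64(-0.3)), (-0.1105, np.float64(-0.41)), (-0.11, np.float64(-0.73)), (-0.1095, np.float64(-0.55)), (-0.109, np.float64(-0.97)), (-0.1085, np.float64(-0.98)), (-0.108, np.float64(-0.98)), (-0.1075, np.float64(-1.35)), (-0.107, np.float64(-3.27)), (-0.1065, np.float64(-4.86)), (-0.10625, np.float64(-5.65)), (-0.106, np.float64(-6.04)), (-0.10575, np.float64(-6.89)), (-0.1055, np.float64(-7.65))]
[-0.65 -7.55 -0.88]
[-0.72 -7.89 -0.59]
[-0.81 -7.77 -0.79]
[-0.63 -7.74 -1.  ]
[-0.98 -7.48 -0.82]
[-0.76 -7.71 -0.92]
32.1667 -0.10725969333266074 0.5202236269427312
```

The press held steady at about 7.7 N for roughly a second. Now I release slowly and check.

Run:
```python
from h import *
env.movel(P(.520,-.115,.0395),.01); env.movel(P(.520,-.140,.0395),.04); env.movel(P(.520,-.140,.20),.12); env.movel(P(.520,-.190,.28),.12)
env.wait(.3)
st=telemetry.state(); s=snapshot('wrist'); save(s,'w3.png'); print(st['t'])
E=tcpT(st)@np.array(s['hand_eye'])
hsv=cv2.cvtColor(s['color'],cv2.COLOR_RGB2HSV); C=cloud(s,E)
a=C[...,:2]@UX;b=C[...,:2]@UY
m=((hsv[...,0]>20)&(hsv[...,0]<32)&(hsv[...,1]>110)&(abs(a-.52)<.1)&(b<.05)&(b>-.14)&(C[...,2]>.05)&(C[...,2]<.07)).astype(np.uint8)
c=max(cv2.findContours(m,0,1)[0],key=cv2.contourArea)[:,0]; p=onplane(s,c,.058,E)[:,:2]
r=cv2.minAreaRect((p*1000).astype(np.float32)); q=np.array(r[0]); print('ux,uy',q@UX,q@UY,r[1:],np.median(C[m>0][:,2]))
```

```text
36.7667
ux,uy 517.8341460566301 -58.68692655073485 ((139.8954315185547, 77.16043853759766), 16.285982131958008) 0.057188994798489906
```

View pics/w3.png

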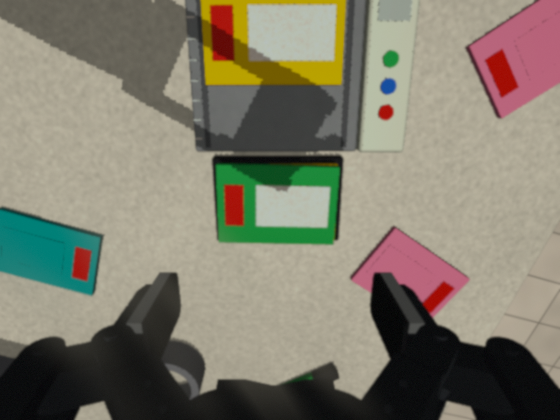

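The panel's rear edge sits at row 85, square to the bed at 16.29° against 16.24°, and its position matches the seated one. The green panel_mid at (278,200) is in place.

```bash
python3 -c "
from h import *
print(job.finish_job())"
```

```text
the job is handed in; nothing more can be done
None
```

I slid the top panel onto the bed, seated it square against the red buffer at about 7.7 N for roughly a second, released it and handed the job in at about 37 s; no verdict came back, and the last picture cut off the buffer end, so contact is inferred from the seated position.

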